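# Refit the phone ledge on its desk stand

### The job

Put the phone ledge back on its desk stand: stand its sleeve upright and slide it, foot first, down over the top of the upright post until it rests fully on the collar. Lower it gently all the way rather than letting it drop, let go, and leave the other things on the desk where they are; the ledge may face any way round the post.

Things in the scene. Friction and masses are not known exactly. Their poses are not given: they have to be found in the camera images.
- sleeve_center (a point): Centre of the ledge's sleeve, on its bore axis, half-way up. Sleeve: aluminium block 40 x 40 mm, 60 mm long, with a round 28 mm bore open at both ends. z runs up the bore, x to the side where the plate is, y across the two free flat faces (40 mm apart) to grip. At the start it leans 35 degrees from vertical, top away from the plate; x points to the robot's right (-y) within 20 degrees.
- sleeve_mouth (a point): Centre of the sleeve's lower open end (its foot), 30 mm below sleeve_center along the bore; same axes. This end goes over the post first. A strap 30 mm wide on the x side, 20 to 28 mm out from the bore axis, joins the sleeve to the plate; its top is 4 mm below half-way up the sleeve.
- stand_seat (a point): Centre of the top face of the stand's black collar, on the post axis, 105 mm above the desk; z up. The sleeve's foot must rest on this face. The stand does not move: round dark foot 136 mm across and 14 mm high, vertical aluminium post 24 mm in diameter, collar 34 mm across.
- stand_tip (a point): Centre of the top of the post, 76 mm above stand_seat (181 mm above the desk); the last 10 mm taper from 24 to 14 mm in diameter. Keep the arm clear of the fixed monitor, 0.44 m high, that stands beyond x = 0.62 m between y = -0.12 and 0.12 m; the keyboard behind the left half is low.
- mouse: Bystander: black computer mouse 112 x 62 x 40 mm, at the back left; origin at the centre of its underside.
- stapler: Bystander: stapler 36 x 152 x 41 mm, at the back left; origin at the centre of its underside.
- tape_dispenser: Bystander: tape dispenser 51 x 121 x 75 mm, left and near the robot; origin at the centre of its underside.
- calculator: Bystander: flat calculator 135 x 82 x 14 mm, on the right and near the robot; origin at the centre of its underside.
- sticky_notes: Bystander: block of sticky notes 76 x 76 x 16 mm, in the middle; origin at the centre of its underside.
- mug: Bystander: mug 86 x 118 x 96 mm, at the back right; origin at the centre of its underside.
- ledge: The loose aluminium phone ledge, about 0.26 kg (varies). Plate 76 x 90 x 6 mm with a 20 mm high lip at its far edge; starts flat on the desk. z: plate's upward normal, x: from sleeve to lip; origin at the start on the desk, 11.5 mm below sleeve_mouth. With the sleeve upright the plate slopes down, out to 95 mm from the bore axis and 71 mm below the sleeve's foot.

How it is judged:
At the end, for the whole second after the job is handed in: The sleeve is on the post, foot down, and rests on the collar (foot within 5 mm of the collar's top in height, within 6 mm of the post axis, sleeve within 0.1 rad of upright), released and at rest (under 0.02 m/s) (horizontal distance between sleeve_mouth and stand_seat below 0.006 m and z of sleeve_mouth in the frame of stand_seat between -0.005 and 0.005 m and angle between sleeve_center's own z axis and vertical below 0.1 rad and linear speed of ledge below 0.02 m/s); the robot touches nothing.
It fails at once if the ledge dropped down the post (faster than 0.4 m/s with the sleeve on the post) (horizontal distance between sleeve_mouth and stand_seat below 0.008 m and z of sleeve_mouth in the frame of stand_seat below 0.074 m and linear speed of ledge above 0.4 m/s).
It fails at once if a bystander was shoved more than 30 mm (distance of any of mouse, stapler, tape_dispenser, calculator, sticky_notes, mug from where it was at the start of the episode above 0.03 m).
It also fails if it takes over 45 s, if anything falls off the work surface, if the arm or the gripper's body presses on something with over 40 N, if the wrist force passes 120 N, or if a joint passes its speed limit or range.

### The arm

A 6-joint arm with a two-finger parallel gripper is mounted at the origin on a cart in front of the work surface, level with it; the furniture and walls round the work are solid. World frame = base frame: x ahead of the robot, y to its left, z up, the work surface at z = 0. Lengths are in m, angles in rad, forces in N, time in s.
With the tool pointing down it reaches from about 0.35 to 0.975 m from the base axis. Payload 4.9 kg.
Tool frame: the origin (TCP) lies on the centre line of the jaws, within the pads' length; the fingertips stand 14 mm ahead of it and the grasp point (between the pads) lies 5 mm behind it; y points along the fingers, z is the direction in which the jaws open and shut, and the axes are right-handed (so a half turn about y gives the same grasp; the last joint's range is limited). The gripper opens to 85 mm and grips with 20 to 120 N. Pads are 22 mm wide; open, the fingers measure 114 mm over their backs; the gripper's body (76 mm by 85 mm) begins 54 mm behind the grasp point. The pads swing forward as they close: fully open they stand 13 mm farther back than shut.
Start: joints at [1.148, 0.053, 1.613, -0, 1.476, -0.119], TCP at [0.187, 0.596, 0.245] pointing down, gripper open.
Joint ranges: [-3.01, 3.01], [-1.01, 2.22], [0.06, 2.58], [-1.02, 4.17], [0.09, 2.62], [-3.14, 3.14]. Speed limits (rad/s): [2.57, 2.57, 3.14, 3.14, 3.14, 3.14].

### API

Orientations are given as a rotation vector (axis times angle).
In Python, from station import ctrl gives the robot as it stands.
- The arm moves only by the tool servo_tool, never from a script. Its arguments are lists of equal length, an entry for each row: "delta_pos": the shift along the tool's x, y, z in m, a list of three; "dr": the turn, a rotation vector about the tool's x, y, z in degrees, a list of three; "grip": the opening, from 0 (shut) to 1 (fully open). In form: {"delta_pos": [[x, y, z], ...], "dr": [[rx, ry, rz], ...], "grip": [grip, ...]}. A call has 1 to 5 rows; each row shifts and turns the pose as measured when the row begins, along the tool's axes as they then stand; what a row does not reach is not made up. A row lasts 1/8 s, in which the tool goes at most 62.5 mm and 10.7 degrees, less where a joint would pass 70% of its speed; a pose out of reach is approached as far as the arm can. A call is refused whole if a number of a shift passes 0.0625 or a number of a turn 10.7, either way. A call with a gripper value outside its range is refused whole. The fingers move at their own pace and stop on an object; "grip_force" is the grip in N (left out, the last holds). Time passes only in rows, so rows that do not move let the fingers close. It gives the time, the measured TCP pose, the force and the opening at its end, in the units of the state.
- ctrl.get_obs(): the state, without advancing time (a new reading comes with each control period).
- ctrl.get_image(name): name is "side" or "top" or "wrist"; returns the picture (480x640x3 uint8, red, green, blue); there is no depth.
- ctrl.camera_params(name): a dict with "fovy" (degrees; the focal length in pixels is half the picture's height over the tangent of half this angle, whatever the lens; pixels are square), "cx", "cy" (the principal point, pixels), "eye" and "rotation" of the camera in the world. Camera axes: x right, y down, z forward; pixel columns grow to the right and rows downward; lengths in m; the calibration is good to about 2 mm. A picture is of the moment at which its call begins: read the wrist's pose just before it. camera_params takes no time and is no camera call; for the wrist camera it gives the pose at the moment of the call.
- ctrl.finish_job(): hands the job in, once; it reports no verdict.
Trained networks look in the newest picture that a camera, given by its name, has taken for a name from the list of things; names that differ only in an ending like _2 or _b are one class to them, and where a whole thing is asked for, a point or a joint stands for the part that bears it (a point fixed in the world has none). Each returns a list of dicts, best first, with "score" (0 to 1); they miss things now and then, are a little off and sometimes report something else, mostly with a low value. They report only what shows in the picture. A call takes as long as a camera call.
- ctrl.masks_of(camera, label): "pixels" (480x640 bool, what is visible of it) and "extent" ([left, top, right, bottom] in pixels, round what is visible of it).
The state is a dict: "t": time; "q": joint angles; "dq": joint speeds; "effort": joint torques, N m; "tool_pos": TCP position; "tool_rot": TCP orientation; "contact_force": force on the tool from outside, world axes, zero at the start; "wrist_torque": the same for the moment, N m; "opening": finger opening in m.
Only numpy, scipy, OpenCV 4.12 (cv2) and the standard library are available. Lean on these libraries where they do the work, as an engineer would, in place of code of your own. Each camera call takes 0.05 s, during which the arm holds its last target.

## Working session

There is one attempt and no reset: what is moved stays moved. The work goes in short steps, Python scripts to look and compute and a tool call to move; the robot and the scene stay as the last step left them, time stands still between calls to the robot, and variables do not carry over. Pictures are saved under pics/ and viewed, and the job is handed in when it is done.

Besides the shell and the picture viewer there is one more tool, called after "Request:" by a JSON object that holds its "fn" and its "kwargs", one argument or row to a line. servo_tool: Moves the arm, as the interface text tells. Its arguments: {"type":"object","properties":{"delta_pos":{"type":"array","items":{"type":"array","items":{"type":"number"}}},"dr":{"type":"array","items":{"type":"array","items":{"type":"number"}}},"grip":{"type":"array","items":{"type":"number"}},"grip_force":{"type":"number"}},"required":["delta_pos","dr","grip"]}

```bash
ls; mkdir -p pics; python3 - <<'E'
from station import ctrl
import cv2,numpy as np
o=ctrl.get_obs();print(o)
for n in("side","top","wrist"):
    p=ctrl.camera_params(n);print(n,p)
    im=ctrl.get_image(n);cv2.imwrite(f"pics/{n}0.png",im[:,:,::-1])
E
```

```text
pics
{'t': 0.0, 'q': array([ 1.14801059e+00,  5.33799378e-02,  1.61431448e+00,  3.77130486e-06,
        1.47598027e+00, -1.18990664e-01]), 'dq': array([ 0.00098626, -0.00021551, -0.00013052,  0.00021774, -0.00094742,
        0.00099526]), 'effort': array([ 5.89436549e-04, -3.93676078e+01, -3.70179963e+01, -2.72645548e-05,
        6.91347013e-03, -1.69813842e-05]), 'tool_pos': array([0.18671094, 0.59583344, 0.24403644]), 'tool_rot': array([-1.55962176,  0.23894199, -0.23805816]), 'contact_force': array([ 1.14113153, -0.54029501,  0.11313738]), 'wrist_torque': array([ 0.0271191 , -0.04451818, -0.02480124]), 'opening': 0.08527524774958939}
side {'fovy': 46.76553809407037, 'cx': 322.35898191588205, 'cy': 234.93501969896212, 'eye': array([-0.11573607,  1.33229487,  1.20775646]), 'rotation': array([-0.64882374,  2.57217158, -1.24041345])}
top {'fovy': 44.16588351054099, 'cx': 323.23950700403407, 'cy': 240.9965243929837, 'eye': array([0.30203984, 0.14175856, 1.55077228]), 'rotation': array([-2.13341965,  2.16146735, -0.18609219])}
wrist {'fovy': 71.6895747977231, 'cx': 321.1148681213702, 'cy': 242.26595382925885, 'eye': array([0.10772587, 0.62060473, 0.37250961]), 'rotation': array([2.30820863, 1.69651148, 0.27725009])}
```

View pics/side0.png

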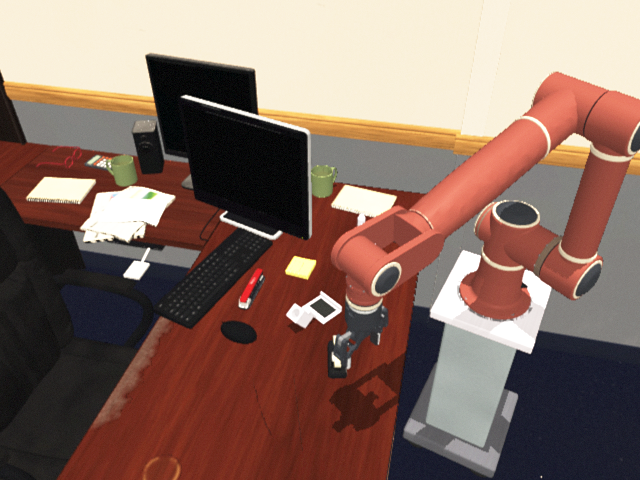

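View pics/top0.png

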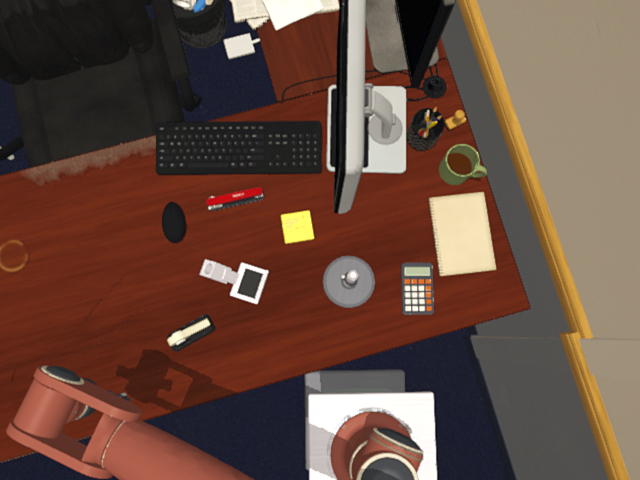

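View pics/wrist0.png

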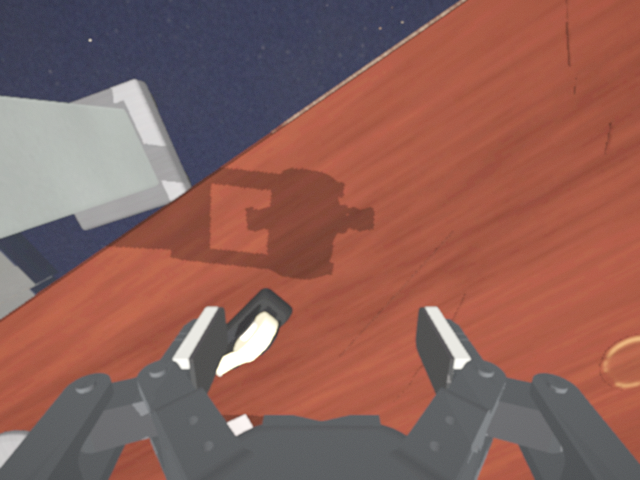

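```bash
cat > h.py <<'E'
from station import ctrl
import cv2,numpy as np
from scipy.spatial.transform import Rotation as R
def cam(n):
    p=ctrl.camera_params(n); f=240/np.tan(np.radians(p['fovy']/2))
    return dict(f=f,cx=p['cx'],cy=p['cy'],e=np.array(p['eye']),R=R.from_rotvec(p['rotation']).as_matrix())
def ray(c,u,v):
    d=c['R']@np.array([(u-c['cx'])/c['f'],(v-c['cy'])/c['f'],1]); return d/np.linalg.norm(d)
def proj(c,P):
    q=(np.atleast_2d(P)-c['e'])@c['R']; return np.c_[c['cx']+c['f']*q[:,0]/q[:,2],c['cy']+c['f']*q[:,1]/q[:,2]]
def onz(c,u,v,z):
    d=ray(c,u,v); return c['e']+d*(z-c['e'][2])/d[2]
def tri(obs):
    A=np.zeros((3,3));b=np.zeros(3)
    for c,u,v in obs:
        d=ray(c,u,v);M=np.eye(3)-np.outer(d,d);A+=M;b+=M@c['e']
    return np.linalg.solve(A,b)
def tool():
    o=ctrl.get_obs(); return np.array(o['tool_pos']),R.from_rotvec(o['tool_rot']).as_matrix()
E
python3 - <<'E'
from h import *
np.set_printoptions(precision=4,suppress=True)
print(tool()[1])
for n in("top","side"):
    im=ctrl.get_image(n);c=cam(n)
    for l in("ledge","sleeve_center","stand_tip","stand_seat"):
        try: ms=ctrl.masks_of(n,l)
        except Exception as e: print(n,l,e);continue
        for m in ms[:2]: 
            ys,xs=np.nonzero(m['pixels']); print(n,l,m['score'],m['extent'],xs.mean(),ys.mean(),len(xs))
    x0,y0,x1,y1=(180,230,400,320) if n=="top" else (260,180,420,340)
    cv2.imwrite(f"pics/{n}c.png",cv2.resize(im[y0:y1,x0:x1,::-1],None,fx=3.5,fy=3.5,interpolation=cv2.INTER_CUBIC))
E
```

```text
[[ 0.9542 -0.0007  0.2991]
 [-0.2991 -0.0015  0.9542]
 [-0.0002 -1.     -0.0016]]
top ledge 0.55 [201.4, 256.8, 269.9, 303.3] 238.03840970350404 278.2762803234501 1484
top sleeve_center 0.66 [201.6, 255.8, 269.8, 302.0] 238.64392462638077 278.60363872644575 1539
top sleeve_center 0.16 [403.4, 261.6, 433.6, 313.2] 417.43107769423557 287.4956140350877 1596
top stand_tip 0.79 [320.0, 253.4, 375.0, 306.9] 348.5063529411765 280.86776470588234 2125
top stand_seat 0.74 [322.0, 253.5, 374.5, 308.9] 348.6784858648778 281.06756109247726 2087
top stand_seat 0.46 [199.3, 259.3, 272.9, 303.2] 238.5685510071475 278.64587394411956 1539
side ledge 0.55 [291.0, 292.1, 340.1, 325.1] 314.7243401759531 309.9149560117302 1023
side ledge 0.52 [324.6, 338.5, 347.6, 379.7] 334.5867970660147 363.35696821515893 409
side sleeve_center 0.61 [286.3, 290.1, 339.9, 327.8] 314.98832271762205 309.6019108280255 942
side stand_tip 0.61 [357.2, 213.8, 363.5, 223.4] 360.80555555555554 218.81944444444446 72
```

View pics/topc.png

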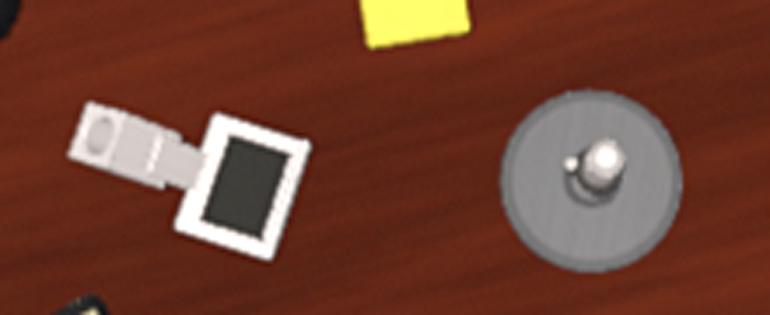

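View pics/sidec.png

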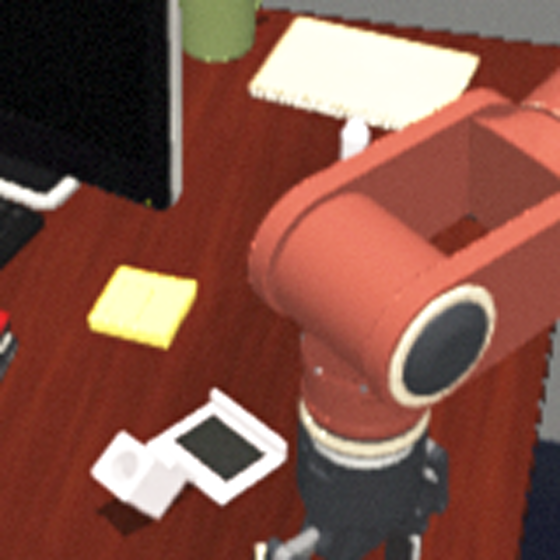

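```bash
python3 - <<'E'
from h import *
np.set_printoptions(precision=4,suppress=True)
t=cam("top");s=cam("side")
# sleeve top bore centre: side crop (126,462)
su=(260+126/3.5,180+462/3.5)
tu=(180+102/3.5,230+137/3.5)
print("sl top tri",tri([(t,*tu),(s,*su)]),onz(t,*tu,.0606),onz(s,*su,.0606))
tt=(180+609/3.5,230+150/3.5); st=(260+356/3.5,180+120/3.5)
print("tip tri",tri([(t,*tt),(s,*st)]),onz(t,*tt,.181),onz(s,*st,.181))
# stand foot
print("foot",onz(t,180+592/3.5,230+181/3.5,.014))
# plate corners top
for u,v in((216,112),(309,145),(272,260),(176,229)): print(onz(t,180+u/3.5,230+v/3.5,.006))
for u,v in((88,101),(69,157)):print('sl',onz(t,180+u/3.5,230+v/3.5,.072))
E
```

```text
sl top tri [0.4689 0.4049 0.0587] [0.4684 0.4044 0.0606] [0.4682 0.4064 0.0606]
tip tri [0.4403 0.0463 0.1799] [0.4421 0.047  0.181 ] [0.4378 0.0472 0.181 ]
foot [0.4362 0.0487 0.014 ]
[0.4923 0.3292 0.006 ]
[0.4666 0.2595 0.006 ]
[0.3813 0.2869 0.006 ]
[0.4052 0.3582 0.006 ]
sl [0.4933 0.4129 0.072 ]
sl [0.4531 0.4257 0.072 ]
```

```bash
cat >> h.py <<'E'
np.set_printoptions(precision=4,suppress=True)
def frame(yaw,tilt):
    """sleeve frame: x horiz heading yaw, z leaning back by tilt; tool: y=-sz, z=sy"""
    xh=np.array([np.cos(yaw),np.sin(yaw),0]);Z=np.array([0,0,1.])
    sz=np.cos(tilt)*Z-np.sin(tilt)*xh; sy=np.cross(Z,xh); sx=np.cross(sy,sz)
    return np.c_[sx,sy,sz]
def toolR(S): # columns tool x,y,z
    return np.c_[-S[:,0],-S[:,2],S[:,1]]
def plan(p1,R1,n):
    p0,R0=tool(); rv=R.from_matrix(R0.T@R1).as_rotvec()
    print("from",p0,"to",np.array(p1),"dist",np.linalg.norm(p1-p0),"turn deg",np.degrees(rv))
    st=R.from_rotvec(rv/n).as_matrix(); Rc=R0.copy();pc=p0.copy()
    for i in range(n):
        d=Rc.T@(p1-p0)/n; print(np.round(d,4).tolist(),np.round(np.degrees(rv/n),2).tolist()); Rc=Rc@st
E
python3 - <<'E'
from h import *
p,Rt=tool();c=cam("wrist")
print("cam in tool",Rt.T@(c['e']-p));print(Rt.T@c['R'])
yaw=np.arctan2(-.948,-.317);S=frame(yaw,np.radians(35));T=toolR(S);print(S);print(np.linalg.det(T))
cen=np.array([.463,.389,.0355])
plan(cen+.15*S[:,2],T,11)
E
```

```text
cam in tool [-0.0828 -0.1283 -0.0003]
[[-0.0004  0.9472  0.3208]
 [-0.0001 -0.3208  0.9472]
 [ 1.      0.0003  0.0002]]
[[-0.2598  0.9484  0.1819]
 [-0.7769 -0.3171  0.544 ]
 [ 0.5736  0.      0.8192]]
-1.0Traceback (most recent call last):
  File "<stdin>", line 6, in <module>
  File "h.py", line 29, in plan
    p0,R0=tool(); rv=R.from_matrix(R0.T@R1).as_rotvec()
                     ~~~~~~~~~~~~~^^^^^^^^^
  File "scipy/spatial/transform/_rotation.pyx", line 1143, in scipy.spatial.transform._rotation.Rotation.from_matrix
ValueError: Non-positive determinant (left-handed or null coordinate frame) in rotation matrix 0: [[ 0.0155 -0.0109  0.9998]
 [ 0.5737  0.8191  0.    ]
 [ 0.8189 -0.5736 -0.0189]].
```

```bash
sed -i 's/np.c_\[-S\[:,0\]/np.c_[S[:,0]/' h.py
python3 - <<'E'
from h import *
yaw=np.arctan2(-.948,-.317);S=frame(yaw,np.radians(35));T=toolR(S)
cen=np.array([.463,.389,.0355])
plan(cen+.15*S[:,2],T,11)
E
```

```text
from [0.187  0.5964 0.2454] to [0.4903 0.4706 0.1584] dist 0.33967700318687793 turn deg [-27.7454  87.9745 -27.224 ]
[0.0297, 0.0079, -0.0027] [-2.52, 8.0, -2.47]
[0.0294, 0.0092, 0.0019] [-2.52, 8.0, -2.47]
[0.0284, 0.0103, 0.0063] [-2.52, 8.0, -2.47]
[0.0268, 0.0111, 0.0107] [-2.52, 8.0, -2.47]
[0.0245, 0.0116, 0.0147] [-2.52, 8.0, -2.47]
[0.0217, 0.0119, 0.0185] [-2.52, 8.0, -2.47]
[0.0183, 0.0119, 0.0218] [-2.52, 8.0, -2.47]
[0.0146, 0.0116, 0.0246] [-2.52, 8.0, -2.47]
[0.0105, 0.011, 0.0269] [-2.52, 8.0, -2.47]
[0.0062, 0.0101, 0.0285] [-2.52, 8.0, -2.47]
[0.0017, 0.009, 0.0295] [-2.52, 8.0, -2.47]
```

Request:
{"fn": "servo_tool", "kwargs": {
  "delta_pos": [
    [0.03,0.006,-0.003],
    [0.029,0.007,0.002],
    [0.028,0.008,0.006],
    [0.027,0.008,0.011],
    [0.024,0.009,0.015]
  ],
  "dr": [
    [-2.5,8,-2.5],
    [-2.5,8,-2.5],
    [-2.5,8,-2.5],
    [-2.5,8,-2.5],
    [-2.5,8,-2.5]
  ],
  "grip": [1,1,1,1,1]
}}

```text
t: 1.27
tool_pos: [0.3259, 0.5395, 0.2195]
tool_rot: [-1.666, 0.667, -0.978]
contact_force: [1.3, -0.3, 0.5]
opening: 0.0856
```

Request:
{"fn": "servo_tool", "kwargs": {
  "delta_pos": [
    [0.022,0.009,0.019],
    [0.018,0.009,0.022],
    [0.015,0.009,0.025],
    [0.01,0.009,0.027],
    [0.006,0.009,0.028]
  ],
  "dr": [
    [-2.5,8,-2.5],
    [-2.5,8,-2.5],
    [-2.5,8,-2.5],
    [-2.5,8,-2.5],
    [-2.5,8,-2.5]
  ],
  "grip": [1,1,1,1,1]
}}

```text
t: 1.9
tool_pos: [0.4673, 0.4826, 0.1919]
tool_rot: [-1.584, 1.105, -1.751]
contact_force: [-0.2, 0.5, 0.1]
opening: 0.0855
```

```bash
python3 - <<'E'
from h import *
print(ctrl.get_obs()['q'])
yaw=np.arctan2(-.948,-.317);S=frame(yaw,np.radians(35));T=toolR(S)
cen=np.array([.463,.389,.0355])
plan(cen+.15*S[:,2],T,5)
E
```

```text
[ 0.7976  0.5178  1.2167 -0.2894  1.9064  0.9877]
from [0.4673 0.4826 0.1919] to [0.4903 0.4706 0.1584] dist 0.04235695895746321 turn deg [-2.2126  5.4513 -2.0081]
[-0.0025, 0.0063, 0.0052] [-0.44, 1.09, -0.4]
[-0.0026, 0.0062, 0.0052] [-0.44, 1.09, -0.4]
[-0.0027, 0.0061, 0.0052] [-0.44, 1.09, -0.4]
[-0.0029, 0.0061, 0.0051] [-0.44, 1.09, -0.4]
[-0.003, 0.006, 0.0051] [-0.44, 1.09, -0.4]
```

Request:
{"fn": "servo_tool", "kwargs": {
  "delta_pos": [
    [-0.006,0.013,0.013],
    [-0.007,0.006,0.013],
    [0,0,0]
  ],
  "dr": [
    [-1.1,2.7,-1],
    [-1.1,2.7,-1],
    [0,0,0]
  ],
  "grip": [1,1,1]
}}

```text
t: 2.28
tool_pos: [0.4955, 0.475, 0.1654]
tool_rot: [-1.567, 1.174, -1.861]
contact_force: [-1.1, 0.3, 0.2]
opening: 0.0851
```

```bash
python3 - <<'E'
from h import *
p,T=tool();print(p,T)
im=ctrl.get_image("wrist");cv2.imwrite("pics/w1.png",im[:,:,::-1])
c=cam("wrist")
S=frame(np.arctan2(-.948,-.317),np.radians(35));cen=np.array([.463,.389,.0355])
pts=[cen+S@np.array([a,b,d]) for a,b,d in((0,0,.03),(-.02,-.02,.03),(-.02,.02,.03),(.02,.02,.03),(.02,-.02,.03))]
print(proj(c,pts))
E
```

```text
[0.4955 0.475  0.1654] [[-0.2639 -0.1864  0.9464]
 [-0.7739 -0.5447 -0.3231]
 [ 0.5758 -0.8176 -0.0005]]
[[318.1665 237.0039]
 [292.89   213.1677]
 [343.132  213.0307]
 [342.2821 259.7455]
 [294.3794 259.8455]]
```

View pics/w1.png

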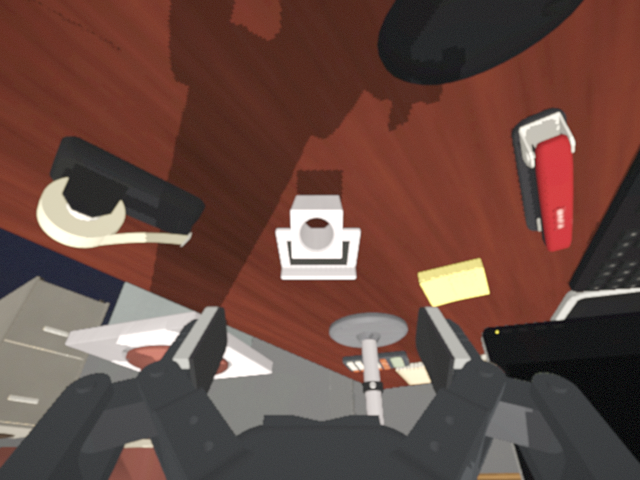

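```bash
python3 - <<'E'
import cv2
im=cv2.imread("pics/w1.png")[160:310,240:400]
cv2.imwrite("pics/w1c.png",cv2.resize(im,None,fx=4,fy=4,interpolation=cv2.INTER_CUBIC))
E
```

```text
(no output)
```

View pics/w1c.png

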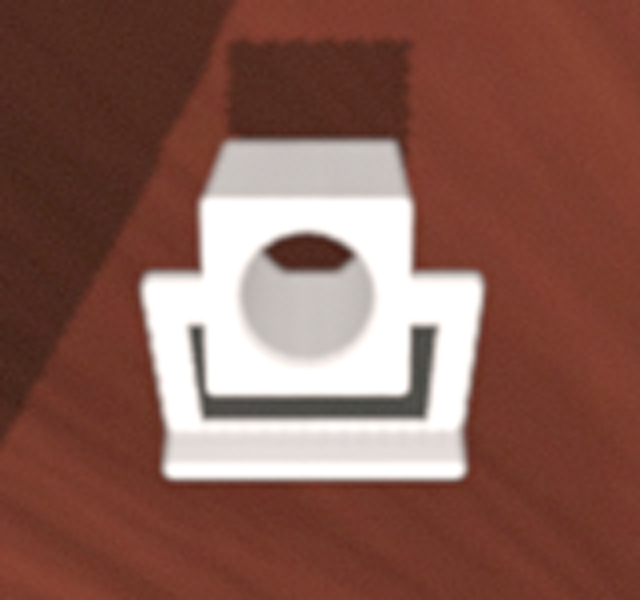

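```bash
python3 - <<'E'
from h import *
c=cam("wrist")
ob=np.array([(-20,-20,30),(-20,20,30),(20,20,30),(20,-20,30),(-20,-20,-30),(-20,20,-30),(0,0,30)],float)/1000
im=np.array([(290,209.3),(343.1,209.3),(342.9,259.1),(291.4,259.1),(296.2,195),(339.3,195),(316.9,234.3)])
K=np.array([[c['f'],0,c['cx']],[0,c['f'],c['cy']],[0,0,1]])
ok,rv,tv=cv2.solvePnP(ob,im,K,None)
Rw=c['R']@R.from_rotvec(rv[:,0]).as_matrix();pw=c['e']+c['R']@tv[:,0]
print(Rw,pw);print(cv2.projectPoints(ob,rv,tv,K,None)[0][:,0]-im)
print("yaw",np.degrees(np.arctan2(Rw[1,0],Rw[0,0])),"yaw from y",np.degrees(np.arctan2(-Rw[0,1],Rw[1,1])),"tilt",np.degrees(np.arccos(Rw[2,2])))
# constrained: tilt 35, z=.0361
from scipy.optimize import least_squares
t0=cam("top");s0=cam("side")
def f(x,free=True):
    S=frame(x[0],np.radians(35));cen=np.array([x[1],x[2],x[3]])
    P=cen+ob@S.T
    return np.r_[(proj(c,P)-im).ravel(), (proj(t0,P[6:])-[(209.1,269.1)]).ravel(),(proj(s0,P[6:])-[(296,312)]).ravel()]
r=least_squares(f,[np.arctan2(-.948,-.317),.463,.389,.036]);print(np.degrees(r.x[0]),r.x,np.round(r.fun,1))
print("tri bore",tri([(c,316.9,234.3),(t0,209.1,269.1),(s0,296,312)]), "pred",r.x[1:]+.03*frame(r.x[0],np.radians(35))[:,2])
E
```

```text
[[-0.2571  0.9487  0.1841]
 [-0.7705 -0.3162  0.5534]
 [ 0.5832  0.0005  0.8123]] [0.4665 0.4019 0.0438]
[[-0.0436 -0.064 ]
 [ 0.2286 -0.2273]
 [-0.4219 -0.124 ]
 [ 0.2508 -0.0111]
 [-0.1461  0.0883]
 [ 0.1823 -0.0548]
 [-0.0527  0.4026]]
yaw -108.4547031564381 yaw from y -108.43527151008867 tilt 35.67880796792983
-108.45589400546908 [-1.8929  0.4637  0.394   0.0368] [ 1.1  1.  -0.8  0.8 -1.4 -1.3  1.3 -1.2  0.5  0.7 -0.6  0.5 -0.   0.3
 -2.3 -0.2 -1.   0.6]
tri bore [0.4685 0.4054 0.0582] pred [0.4691 0.4103 0.0614]
```

```bash
cat >> h.py <<'E'
CEN=np.array([.4635,.392,.0365]);S0=frame(np.radians(-108.45),np.radians(35));T0=toolR(S0)
E
python3 - <<'E'
from h import *
plan(CEN+.003*S0[:,2],T0,4)
E
```

```text
from [0.495  0.4754 0.1661] to [0.464  0.3936 0.039 ] dist 0.1542861241805519 turn deg [ 0.2159 -0.2716  0.1111]
[-0.0004, 0.0386, -0.0007] [0.05, -0.07, 0.03]
[-0.0004, 0.0386, -0.0008] [0.05, -0.07, 0.03]
[-0.0004, 0.0386, -0.0008] [0.05, -0.07, 0.03]
[-0.0004, 0.0386, -0.0008] [0.05, -0.07, 0.03]
```

Request:
{"fn": "servo_tool", "kwargs": {
  "delta_pos": [
    [-0.001,0.03,-0.001],
    [0,0.03,-0.001],
    [-0.001,0.03,-0.001],
    [0,0.02,0],
    [0,0,0]
  ],
  "dr": [
    [0,0,0],
    [0,0,0],
    [0,0,0],
    [0,0,0],
    [0,0,0]
  ],
  "grip": [1,1,1,1,1]
}}

```text
t: 2.95
tool_pos: [0.4701, 0.4203, 0.0776]
tool_rot: [-1.559, 1.17, -1.851]
contact_force: [-0.0, 0.1, 0.5]
opening: 0.0854
```

```bash
python3 - <<'E'
from h import *
plan(CEN+.003*S0[:,2],T0,3)
im=ctrl.get_image("wrist");cv2.imwrite("pics/w2.png",im[:,:,::-1])
E
```

```text
from [0.4701 0.4203 0.0776] to [0.464  0.3936 0.039 ] dist 0.047373969629192846 turn deg [-0.1278  0.0118 -0.3941]
[0.0001, 0.0158, 0.0009] [-0.04, 0.0, -0.13]
[0.0001, 0.0158, 0.0009] [-0.04, 0.0, -0.13]
[0.0001, 0.0158, 0.0009] [-0.04, 0.0, -0.13]
```

View pics/w2.png

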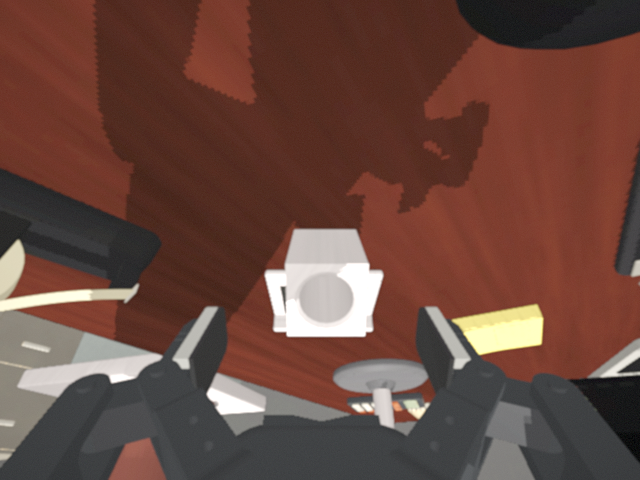

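```bash
python3 - <<'E'
from h import *
im=cv2.imread("pics/w2.png")[215:350,255:395]
cv2.imwrite("pics/w2c.png",cv2.resize(im,None,fx=4,fy=4,interpolation=cv2.INTER_CUBIC))
c=cam("wrist")
ob=np.array([(-20,-20,30),(-20,20,30),(20,20,30),(20,-20,30),(-20,-20,-30),(-20,20,-30),(0,0,30)],float)/1000
print(proj(c,CEN+ob@S0.T))
E
```

```text
[[284.98   265.9529]
 [366.7831 265.8745]
 [363.5017 336.3052]
 [287.5493 336.4256]
 [294.0912 231.373 ]
 [354.65   231.3335]
 [325.7107 302.446 ]]
```

View pics/w2c.png

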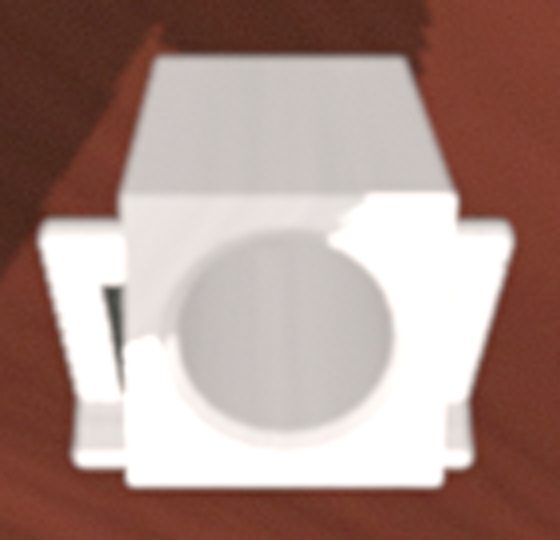

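Request:
{"fn": "servo_tool", "kwargs": {
  "delta_pos": [
    [0,0.018,0.002],
    [0,0.018,0.001],
    [0,0.012,0.001],
    [0,0,0]
  ],
  "dr": [
    [0,0,-0.2],
    [0,0,-0.2],
    [0,0,0],
    [0,0,0]
  ],
  "grip": [1,1,1,1]
}}

```text
t: 3.5
tool_pos: [0.4671, 0.3937, 0.0386]
tool_rot: [-1.558, 1.166, -1.855]
contact_force: [0.0, 0.9, 0.2]
opening: 0.0854
```

```bash
python3 - <<'E'
from h import *
plan(CEN+.003*S0[:,2],T0,1)
E
```

```text
from [0.4671 0.3937 0.0386] to [0.464  0.3936 0.039 ] dist 0.0031117763702432433 turn deg [-0.2991 -0.0557 -0.2851]
[0.001, 0.0003, -0.0029] [-0.3, -0.06, -0.29]
```

Request:
{"fn": "servo_tool", "kwargs": {
  "delta_pos": [
    [0.001,0,-0.002],
    [0,0,0],
    [0,0,0],
    [0,0,0],
    [0,0,0]
  ],
  "dr": [
    [-0.3,0,-0.2],
    [0,0,0],
    [0,0,0],
    [0,0,0],
    [0,0,0]
  ],
  "grip": [0.7,0.5,0.4,0.3,0.2],
  "grip_force": 30
}}

```text
t: 4.12
tool_pos: [0.4653, 0.3944, 0.0402]
tool_rot: [-1.563, 1.17, -1.855]
contact_force: [0.1, -0.8, -0.7]
opening: 0.0396
```

Request:
{"fn": "servo_tool", "kwargs": {
  "delta_pos": [
    [0,0,0],
    [0,0,0],
    [0,0,0]
  ],
  "dr": [
    [0,0,0],
    [0,0,0],
    [0,0,0]
  ],
  "grip": [0,0,0],
  "grip_force": 90
}}

```text
t: 4.5
tool_pos: [0.4654, 0.3945, 0.0403]
tool_rot: [-1.563, 1.17, -1.854]
contact_force: [-0.1, -0.4, -0.8]
opening: 0.0392
```

```bash
python3 - <<'E'
from h import *
print(ctrl.get_obs()['opening'])
plan(CEN+.003*S0[:,2],T0,1)
im=ctrl.get_image("wrist");cv2.imwrite("pics/w3.png",im[:,:,::-1])
E
```

```text
0.03915216351499341
from [0.4654 0.3945 0.0403] to [0.464  0.3936 0.039 ] dist 0.0020381421054309424 turn deg [-0.0086 -0.0556 -0.1715]
[0.0002, 0.0018, -0.001] [-0.01, -0.06, -0.17]
```

View pics/w3.png

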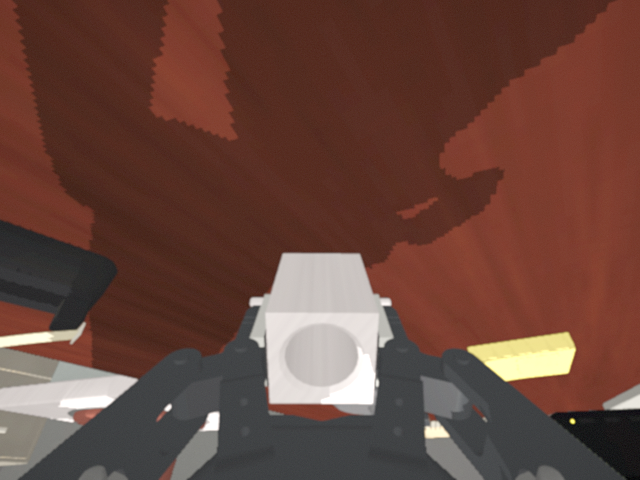

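Request:
{"fn": "servo_tool", "kwargs": {
  "delta_pos": [
    [0.006,-0.008,0],
    [0.017,-0.025,0],
    [0.029,-0.041,0],
    [0.029,-0.041,0],
    [0.029,-0.041,0]
  ],
  "dr": [
    [0,0,0],
    [0,0,0],
    [0,0,0],
    [0,0,0],
    [0,0,0]
  ],
  "grip": [0,0,0,0,0]
}}

```text
t: 5.18
tool_pos: [0.4624, 0.3914, 0.2296]
tool_rot: [-1.576, 1.171, -1.853]
contact_force: [0.1, 0.4, -4.0]
opening: 0.039
```

```bash
python3 - <<'E'
from h import *
print(ctrl.get_obs()['opening'],ctrl.get_obs()['contact_force'])
T1=toolR(frame(np.radians(-108.45),0))
plan(np.array([.45,.25,.33]),T1,6)
im=ctrl.get_image("wrist");cv2.imwrite("pics/w4.png",im[:,:,::-1])
cv2.imwrite("pics/w4c.png",cv2.resize(im[240:420,240:400,::-1],None,fx=4,fy=3,interpolation=cv2.INTER_CUBIC)[:,:])
im=ctrl.get_image("side");cv2.imwrite("pics/s4.png",im[:,:,::-1])
E
```

```text
0.03899550296836371 [ 0.0901  0.4313 -3.9624]
from [0.4624 0.3914 0.2296] to [0.45 0.25 0.33] dist 0.17388332500288994 turn deg [ 0.3874  0.1055 35.254 ]
[0.0285, -0.0004, 0.0054] [0.06, 0.02, 5.88]
[0.0283, -0.0033, 0.0054] [0.06, 0.02, 5.88]
[0.0278, -0.0062, 0.0054] [0.06, 0.02, 5.88]
[0.027, -0.009, 0.0054] [0.06, 0.02, 5.88]
[0.0259, -0.0117, 0.0055] [0.06, 0.02, 5.88]
[0.0246, -0.0143, 0.0055] [0.06, 0.02, 5.88]
```

View pics/w4c.png

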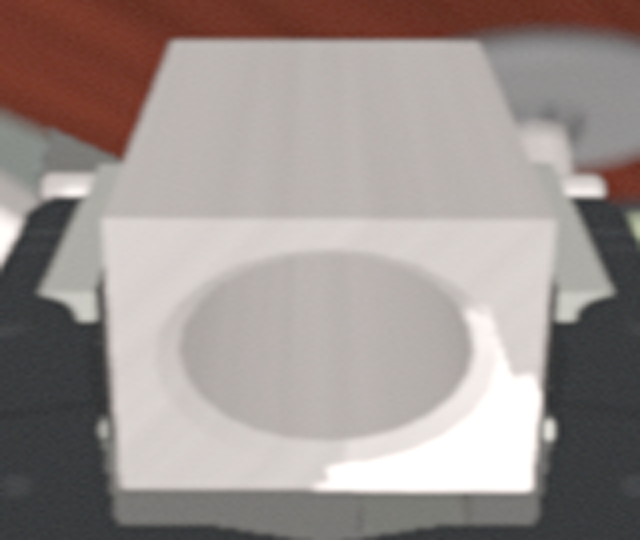

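View pics/s4.png

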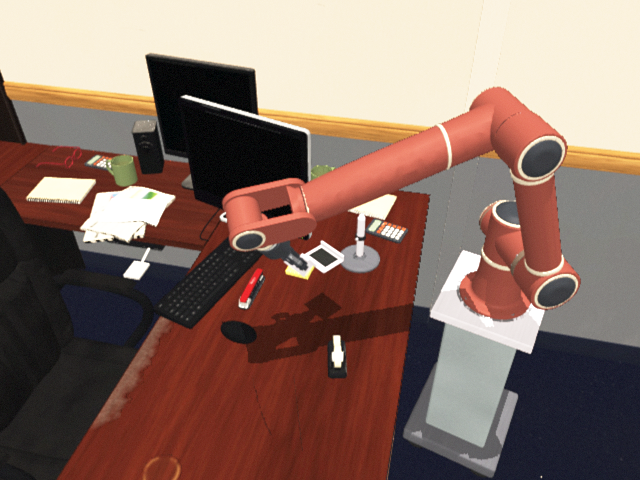

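```bash
python3 - <<'E'
from h import *
ob=np.array([(-20,-20,30),(-20,20,30),(20,20,30),(20,-20,30),(-20,-20,-30),(-20,20,-30)],float)/1000
uv=np.array([(104,218),(555,218),(540,490),(118,490),(170,38),(481,38)],float)
im=np.c_[240+uv[:,0]/4,240+uv[:,1]/3]-.3
c=cam("wrist");p,T=tool();K=np.array([[c['f'],0,c['cx']],[0,c['f'],c['cy']],[0,0,1]])
ok,rv,tv=cv2.solvePnP(ob,im,K,None)
print((cv2.projectPoints(ob,rv,tv,K,None)[0][:,0]-im).round(1).tolist())
Rt=T.T@c['R']@R.from_rotvec(rv[:,0]).as_matrix();pt=T.T@(c['e']+c['R']@tv[:,0]-p)
print("center in tool",pt,"sleeve axis in tool",Rt[:,2],Rt[:,0], "tilt",np.degrees(np.arccos(-Rt[1,2])))
E
```

```text
[[-0.9, -0.1], [1.0, -0.2], [-1.2, -0.0], [1.0, 0.3], [0.5, 0.1], [-0.3, 0.0]]
center in tool [-0.0022  0.0037  0.0001] sleeve axis in tool [-0.0023 -1.      0.0057] [ 1.     -0.0023 -0.0012] tilt 0.35372289172804067
```

Request:
{"fn": "servo_tool", "kwargs": {
  "delta_pos": [
    [0.029,-0.001,0.006],
    [0.028,-0.004,0.006],
    [0.028,-0.008,0.006],
    [0.027,-0.011,0.006],
    [0.026,-0.014,0.006]
  ],
  "dr": [
    [0,0,6],
    [0,0,6],
    [0,0,6],
    [0,0,6],
    [0,0,6]
  ],
  "grip": [0,0,0,0,0]
}}

```text
t: 5.9
tool_pos: [0.4549, 0.2733, 0.3169]
tool_rot: [-1.11, 1.42, -1.488]
contact_force: [0.1, -0.4, -3.0]
opening: 0.0388
```

```bash
python3 - <<'E'
from h import *
print(ctrl.get_obs()['opening'],ctrl.get_obs()['q'])
T1=toolR(frame(np.radians(-108.45),0))
plan(np.array([.44,.09,.33]),T1,4)
E
```

```text
0.03884158604751873 [ 0.4259 -0.1665  1.7064 -0.0501  1.6572  0.7411]
from [0.4549 0.2733 0.3169] to [0.44 0.09 0.33] dist 0.18438617699787438 turn deg [0.3968 0.2228 4.2612]
[0.0448, -0.0, 0.0108] [0.1, 0.06, 1.07]
[0.0448, -0.0008, 0.0108] [0.1, 0.06, 1.07]
[0.0448, -0.0016, 0.0109] [0.1, 0.06, 1.07]
[0.0447, -0.0025, 0.0109] [0.1, 0.06, 1.07]
```

```bash
python3 - <<'E'
from h import *
for n in("side","top","wrist"):
    c=cam(n);im=ctrl.get_image(n)
    print(n,proj(c,[[.4403,.0465,.181],[.4403,.0465,.105],[.4403,.0465,.014]]).round(1).tolist())
    cv2.imwrite(f"pics/{n}5.png",im[:,:,::-1])
    if n=="side": cv2.imwrite("pics/s5c.png",cv2.resize(im[200:280,320:420,::-1],None,fx=8,fy=7,interpolation=cv2.INTER_CUBIC))
    if n=="top": cv2.imwrite("pics/t5c.png",cv2.resize(im[240:320,300:400,::-1],None,fx=8,fy=7,interpolation=cv2.INTER_CUBIC))
E
```

```text
side [[361.1, 213.9], [360.1, 233.1], [358.9, 254.7]]
top [[354.3, 273.6], [352.2, 276.8], [349.9, 280.1]]
wrist [[373.7, 411.6], [365.3, 361.2], [358.3, 319.0]]
```

View pics/s5c.png

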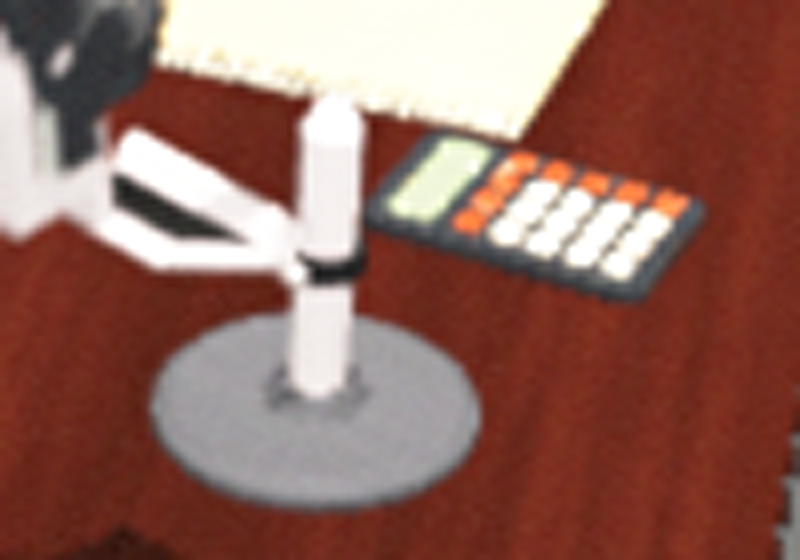

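View pics/t5c.png

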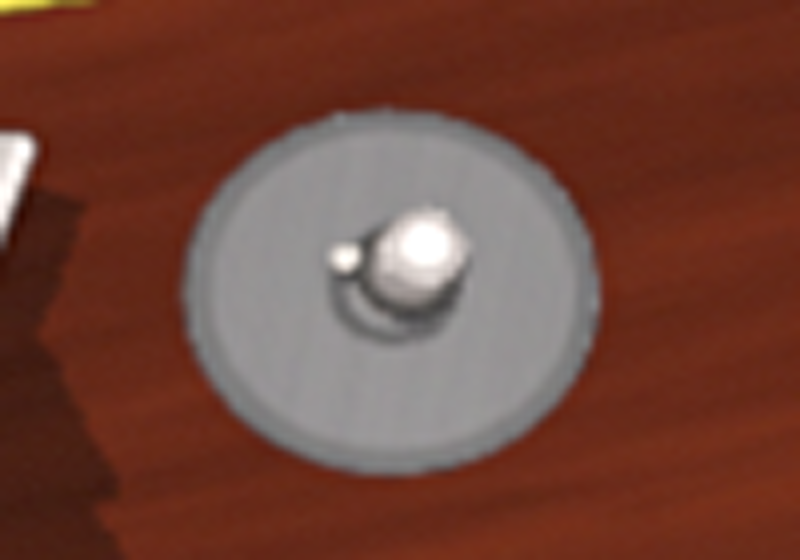

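View pics/wrist5.png

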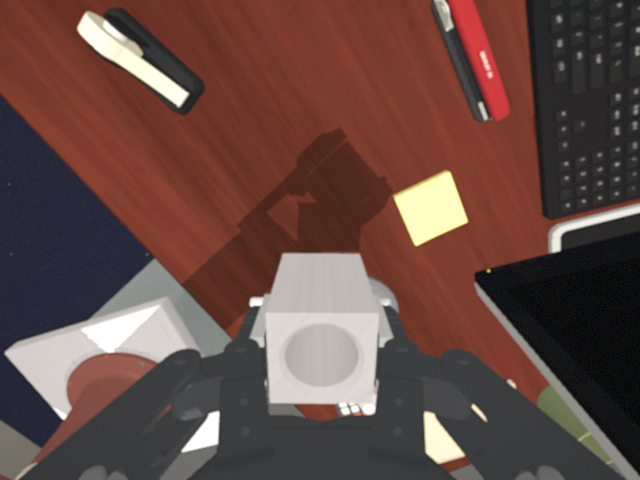

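```bash
python3 - <<'E'
from h import *
from scipy.optimize import least_squares
a=np.linspace(0,2*np.pi,90,endpoint=False)
def hull(c,x,y,r,z0,z1):
    P=np.r_[np.c_[x+r*np.cos(a),y+r*np.sin(a),0*a+z0],np.c_[x+r*np.cos(a),y+r*np.sin(a),0*a+z1]]
    return cv2.convexHull(proj(c,P).astype(np.float32))
for n,box in(("top",(315,245,382,315)),("side",(335,235,382,275))):
    c=cam(n);im=cv2.imread(f"pics/{n}5.png");x0,y0,x1,y1=box
    hsv=cv2.cvtColor(im,cv2.COLOR_BGR2HSV)
    m=np.zeros(im.shape[:2],np.uint8);m[y0:y1,x0:x1]=(hsv[y0:y1,x0:x1,1]<90)&(hsv[y0:y1,x0:x1,2]>60)
    if n=="side": m[:242]=0
    k,lab,st,ce=cv2.connectedComponentsWithStats(m); i=1+np.argmax(st[1:,4]); print(n,st[i],ce[i])
    ct=max(cv2.findContours((lab==i).astype(np.uint8),cv2.RETR_EXTERNAL,cv2.CHAIN_APPROX_NONE)[0],key=len)[:,0].astype(np.float32)
    if n=="side": ct=ct[ct[:,1]>247]
    def f(x): 
        h=hull(c,x[0],x[1],.068,0,.014); return [cv2.pointPolygonTest(h,(float(u),float(v)),True)-.5 for u,v in ct]
    r=least_squares(f,[.438,.048],diff_step=1e-3,loss="soft_l1");print(n,r.x,np.abs(r.fun).mean())
    # post silhouette axis: bright columns
    if n=="side":
        for v in range(214,233,3):
            row=hsv[v,340:380]; g=(row[:,1]<60)&(row[:,2]>150); u=340+np.nonzero(g)[0]; 
            # expected axis at v by z search
            print(v,u.min() if len(u) else None,u.max() if len(u) else None)
E
```

```text
top [ 323  255   52   53 2149] [348.3732 281.2676]
top [0.4381 0.0504] 0.2251846447909973
side [339 242  41  31 963] [358.9917 257.9491]
side [0.4375 0.0516] 0.3529904765673808
214 359 379
217 358 379
220 340 379
223 340 379
226 340 377
229 342 375
232 348 364
```

Request:
{"fn": "servo_tool", "kwargs": {
  "delta_pos": [
    [0.047,0,0.012],
    [0.047,-0.001,0.012],
    [0.047,-0.002,0.012],
    [0.047,-0.002,0.012],
    [0.03,0,0.006]
  ],
  "dr": [
    [0,0,1.1],
    [0,0,1.1],
    [0,0,1.1],
    [0,0,1.1],
    [0,0,0]
  ],
  "grip": [0,0,0,0,0]
}}

```text
t: 6.68
tool_pos: [0.4362, 0.0478, 0.3222]
tool_rot: [-1.064, 1.451, -1.427]
contact_force: [0.3, 0.1, -3.6]
opening: 0.0392
```

```bash
python3 - <<'E'
from h import *
print(ctrl.get_obs()['opening'],ctrl.get_obs()['q'])
T1=toolR(frame(np.radians(-108.45),0))
plan(np.array([.4375,.047,.26]),T1,4)
E
```

```text
0.039216388366445205 [-0.0603 -0.4301  1.9068 -0.0007  1.6869  0.2512]
from [0.4362 0.0478 0.3222] to [0.4375 0.047  0.26  ] dist 0.06217228681761126 turn deg [1.2101 0.5935 0.3593]
[-0.0, 0.0155, 0.0007] [0.3, 0.15, 0.09]
[0.0, 0.0155, 0.0006] [0.3, 0.15, 0.09]
[0.0, 0.0155, 0.0005] [0.3, 0.15, 0.09]
[0.0001, 0.0155, 0.0004] [0.3, 0.15, 0.09]
```

Request:
{"fn": "servo_tool", "kwargs": {
  "delta_pos": [
    [0,0.02,0.001],
    [0,0.025,0.001],
    [0,0.02,0],
    [0,0.012,0],
    [0,0,0]
  ],
  "dr": [
    [0.4,0.2,0.1],
    [0.4,0.2,0.1],
    [0.4,0.2,0.1],
    [0,0,0],
    [0,0,0]
  ],
  "grip": [0,0,0,0,0]
}}

```text
t: 7.3
tool_pos: [0.4348, 0.0476, 0.2346]
tool_rot: [-1.054, 1.455, -1.439]
contact_force: [0.5, 1.2, -2.7]
opening: 0.039
```

```bash
python3 - <<'E'
from h import *
T1=toolR(frame(np.radians(-108.45),0))
plan(np.array([.4375,.047,.225]),T1,2)
p,T=tool();m=p+T@np.array([-.002,.0337,0]);up=-T[:,1];print("mouth",m)
for n in("side","wrist"):
    c=cam(n);im=ctrl.get_image(n)
    print(n,"mouth",proj(c,[m,m+.06*up]).round(1).tolist(),"tip/seat",proj(c,[[.438,.049,.181],[.438,.049,.105]]).round(1).tolist())
    cv2.imwrite(f"pics/{n}6.png",im[:,:,::-1])
    if n=="side": cv2.imwrite("pics/s6c.png",cv2.resize(im[180:280,310:410,::-1],None,fx=6,fy=6,interpolation=cv2.INTER_CUBIC))
E
```

```text
from [0.4348 0.0476 0.2346] to [0.4375 0.047  0.225 ] dist 0.010037825260107075 turn deg [ 0.9189 -0.0674  0.3921]
[-0.0002, 0.0048, 0.0015] [0.46, -0.03, 0.2]
[-0.0002, 0.0048, 0.0014] [0.46, -0.03, 0.2]
mouth [0.4348 0.0494 0.2009]
side mouth [[362.6, 209.7], [363.1, 193.6]] tip/seat [[361.4, 214.6], [360.4, 233.7]]
wrist mouth [[320.6, 286.5], [320.5, 358.8]] tip/seat [[326.4, 270.5], [326.4, 232.5]]
```

View pics/s6c.png

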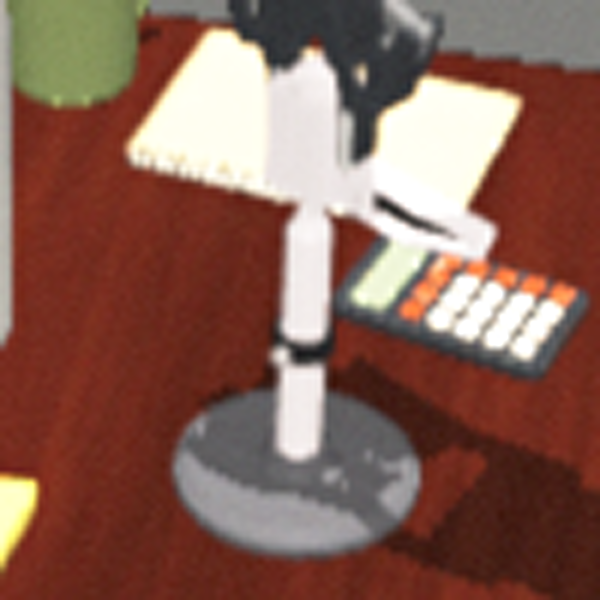

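View pics/wrist6.png

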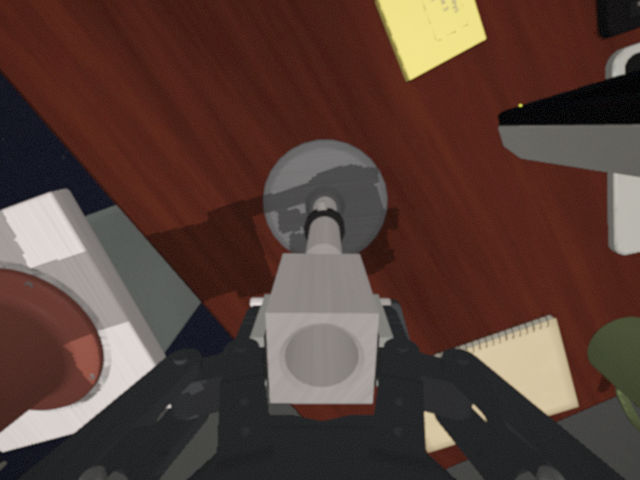

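```bash
python3 - <<'E'
from h import *
from scipy.optimize import least_squares
c=cam("wrist");p,T=tool()
im=cv2.imread("pics/wrist6.png");cv2.imwrite("pics/w6c.png",cv2.resize(im[130:260,255:400],None,fx=5,fy=4.5,interpolation=cv2.INTER_CUBIC))
a=np.linspace(0,2*np.pi,90,endpoint=False)
def hull(x,y,r,z0,z1):
    P=np.r_[np.c_[x+r*np.cos(a),y+r*np.sin(a),0*a+z0],np.c_[x+r*np.cos(a),y+r*np.sin(a),0*a+z1]]
    return cv2.convexHull(proj(c,P).astype(np.float32))[:,0]
def f(x):
    h=hull(x[0],x[1],.068,0,.014); return [h[:,0].min()-263,h[:,0].max()-388,h[:,1].min()-139]
r=least_squares(f,[.438,.048],diff_step=1e-3);print(r.x,r.fun)
h=hull(*r.x,.017,.09,.105);print("collar hull",h.min(0),h.max(0))
print(proj(c,[[r.x[0],r.x[1],z] for z in(.181,.105,.09,.014)]))
m=p+T@np.array([-.002,.0337,0]);print("mouth",m,"err world",r.x-m[:2],"in tool",T.T@np.r_[r.x-m[:2],0])
E
```

```text
[0.4382 0.0504] [-0.8752  0.866   0.1011]
collar hull [304.3711 206.0423] [346.0475 250.1171]
[[325.0011 267.7666]
 [325.1928 230.5862]
 [325.2193 225.4603]
 [325.3209 205.7445]]
mouth [0.4358 0.0492 0.2028] err world [0.0024 0.0012] in tool [-0.0019 -0.      0.0019]
```

View pics/w6c.png

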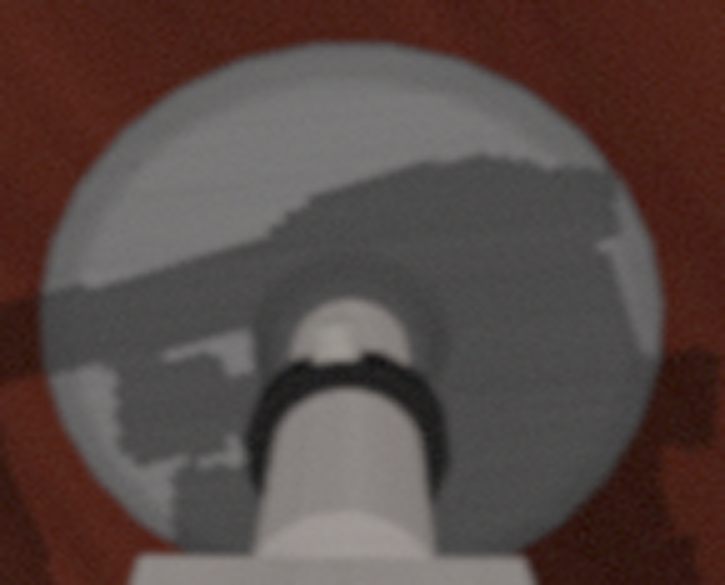

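Request:
{"fn": "servo_tool", "kwargs": {
  "delta_pos": [
    [-0.002,0,0.002],
    [0,0,0]
  ],
  "dr": [
    [0.9,0,0.4],
    [0,0,0]
  ],
  "grip": [0,0,0]
}}

```text
invalid input
```

Request:
{"fn": "servo_tool", "kwargs": {
  "delta_pos": [
    [-0.002,0,0.002],
    [0,0,0]
  ],
  "dr": [
    [0.9,0,0.4],
    [0,0,0]
  ],
  "grip": [0,0]
}}

```text
t: 7.65
tool_pos: [0.4394, 0.0488, 0.2385]
tool_rot: [-1.032, 1.438, -1.446]
contact_force: [-0.6, 0.1, -2.9]
opening: 0.0393
```

```bash
cat > chk.py <<'E'
from h import *
p,T=tool();o=ctrl.get_obs();m=p+T@np.array([-.002,.0337,0])
A=np.r_[[.4379,.0501],m[2]]
print("mouth",m,"err tool",T.T@(A-m),"up in tool",T.T@[0,0,1],"F",o['contact_force'],"op",o['opening'],"t",o['t'])
E
python3 chk.py
```

```text
mouth [0.4403 0.0507 0.2048] err tool [ 0.0014 -0.     -0.0021] up in tool [-0.0023 -1.      0.0071] F [-0.5942  0.1004 -2.8897] op 0.03933931846066098 t 7.65
```

Request:
{"fn": "servo_tool", "kwargs": {
  "delta_pos": [
    [0.001,0,-0.002],
    [0,0,0],
    [0,0,0]
  ],
  "dr": [
    [-0.2,0,0],
    [0,0,0],
    [0,0,0]
  ],
  "grip": [0,0,0]
}}

```text
t: 8.02
tool_pos: [0.4375, 0.0484, 0.2397]
tool_rot: [-1.033, 1.44, -1.444]
contact_force: [0.1, 0.7, -4.7]
opening: 0.0391
```

```bash
python3 chk.py
```

```text
mouth [0.4383 0.0503 0.206 ] err tool [ 0.0003 -0.     -0.0003] up in tool [-0.0028 -1.      0.0054] F [ 0.1096  0.6989 -4.7098] op 0.039095875207827584 t 8.025
```

Request:
{"fn": "servo_tool", "kwargs": {
  "delta_pos": [
    [0,0.01,0],
    [0,0.01,0],
    [0,0.008,0],
    [0,0,0]
  ],
  "dr": [
    [0,0,0],
    [0,0,0],
    [0,0,0],
    [0,0,0]
  ],
  "grip": [0,0,0,0]
}}

```text
t: 8.52
tool_pos: [0.437, 0.0484, 0.2085]
tool_rot: [-1.034, 1.441, -1.444]
contact_force: [0.6, -0.8, -2.9]
opening: 0.0388
```

```bash
python3 chk.py; python3 - <<'E'
from h import *
im=ctrl.get_image("side");cv2.imwrite("pics/s7c.png",cv2.resize(im[180:280,310:410,::-1],None,fx=6,fy=6,interpolation=cv2.INTER_CUBIC))
E
```

```text
mouth [0.4378 0.0504 0.1748] err tool [0.0002 0.     0.0002] up in tool [-0.0023 -1.      0.0033] F [ 0.5885 -0.819  -2.8713] op 0.03882638912837468 t 8.525
```

View pics/s7c.png

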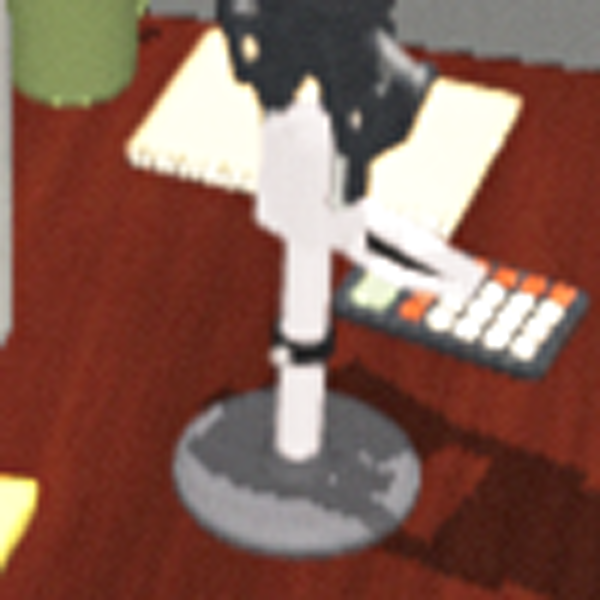

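Mouth is around the tip with no lateral force. I'll lower gently.

Request:
{"fn": "servo_tool", "kwargs": {
  "delta_pos": [
    [0,0.008,0],
    [0,0.01,0],
    [0,0.01,0],
    [0,0.008,0],
    [0,0,0]
  ],
  "dr": [
    [0,0,0],
    [0,0,0],
    [0,0,0],
    [0,0,0],
    [0,0,0]
  ],
  "grip": [0,0,0,0,0]
}}

```text
t: 9.2
tool_pos: [0.4373, 0.0487, 0.1707]
tool_rot: [-1.034, 1.441, -1.443]
contact_force: [0.6, -0.4, -2.2]
opening: 0.0389
```

```bash
python3 chk.py
```

```text
mouth [0.4381 0.0506 0.137 ] err tool [ 0.0006 -0.     -0.0001] up in tool [-0.0028 -1.      0.0038] F [ 0.6134 -0.4489 -2.182 ] op 0.03888429891818222 t 9.2
```

Request:
{"fn": "servo_tool", "kwargs": {
  "delta_pos": [
    [0,0.008,0],
    [0,0.008,0],
    [0,0.006,0],
    [0,0,0]
  ],
  "dr": [
    [0,0,0],
    [0,0,0],
    [0,0,0],
    [0,0,0]
  ],
  "grip": [0,0,0,0]
}}

```text
t: 9.7
tool_pos: [0.4377, 0.0487, 0.1474]
tool_rot: [-1.033, 1.441, -1.444]
contact_force: [0.3, 0.0, -2.9]
opening: 0.039
```

```bash
python3 chk.py; python3 - <<'E'
from h import *
im=ctrl.get_image("side");cv2.imwrite("pics/s8c.png",cv2.resize(im[180:280,310:410,::-1],None,fx=6,fy=6,interpolation=cv2.INTER_CUBIC))
E
```

```text
mouth [0.4385 0.0507 0.1137] err tool [ 0.0007 -0.     -0.0003] up in tool [-0.0031 -1.      0.0043] F [ 0.2631  0.011  -2.8634] op 0.039030072446442264 t 9.7
```

View pics/s8c.png

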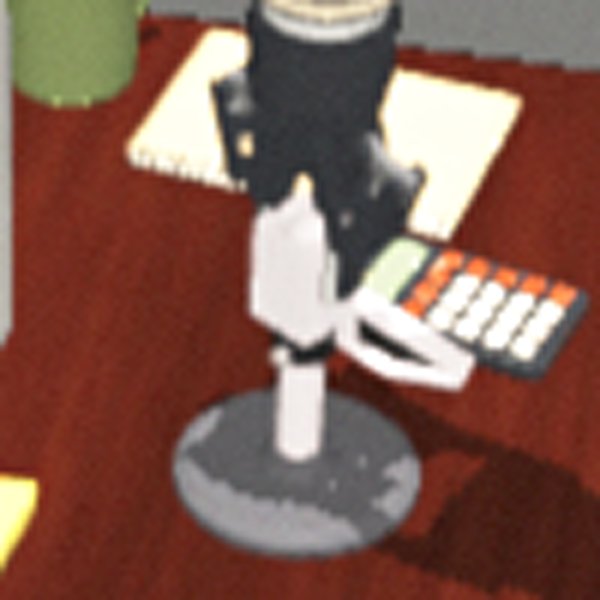

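Request:
{"fn": "servo_tool", "kwargs": {
  "delta_pos": [
    [0,0.003,0],
    [0,0.002,0],
    [0,0.001,0],
    [0,0,0]
  ],
  "dr": [
    [0,0,0],
    [0,0,0],
    [0,0,0],
    [0,0,0]
  ],
  "grip": [0,0,0,0]
}}

```text
t: 10.25
tool_pos: [0.438, 0.0488, 0.1421]
tool_rot: [-1.032, 1.44, -1.444]
contact_force: [-0.6, 0.4, -3.1]
opening: 0.0395
```

```bash
python3 chk.py
```

```text
mouth [0.4389 0.0508 0.1084] err tool [ 0.001  -0.     -0.0007] up in tool [-0.0035 -1.      0.005 ] F [-0.5507  0.4262 -3.0798] op 0.039486725128490996 t 10.25
```

Request:
{"fn": "servo_tool", "kwargs": {
  "delta_pos": [
    [0,0.002,0],
    [0,0.001,0],
    [0,0,0]
  ],
  "dr": [
    [0,0,0],
    [0,0,0],
    [0,0,0]
  ],
  "grip": [0,0,0]
}}

```text
t: 10.62
tool_pos: [0.4381, 0.0489, 0.1391]
tool_rot: [-1.032, 1.44, -1.444]
contact_force: [-2.3, 0.2, -0.4]
opening: 0.0392
```

Request:
{"fn": "servo_tool", "kwargs": {
  "delta_pos": [
    [0,0.001,0],
    [0,0.001,0],
    [0,0,0]
  ],
  "dr": [
    [0,0,0],
    [0,0,0],
    [0,0,0]
  ],
  "grip": [0,0,0]
}}

```text
t: 11.0
tool_pos: [0.4381, 0.0489, 0.1392]
tool_rot: [-1.034, 1.44, -1.443]
contact_force: [-1.5, 0.2, -3.2]
opening: 0.0392
```

```bash
python3 chk.py
```

```text
mouth [0.4389 0.0508 0.1055] err tool [ 0.001  -0.     -0.0007] up in tool [-0.0031 -1.      0.0041] F [-1.4953  0.1979 -3.2487] op 0.03916950046553315 t 11.0
```

Request:
{"fn": "servo_tool", "kwargs": {
  "delta_pos": [
    [0,0.003,0],
    [0,0.002,0],
    [0,0,0]
  ],
  "dr": [
    [0,0,0],
    [0,0,0],
    [0,0,0]
  ],
  "grip": [0,0,0]
}}

```text
t: 11.38
tool_pos: [0.438, 0.0489, 0.1392]
tool_rot: [-1.037, 1.442, -1.442]
contact_force: [-2.1, 0.2, -4.6]
opening: 0.0391
```

```bash
python3 chk.py; python3 - <<'E'
from h import *
im=ctrl.get_image("side");cv2.imwrite("pics/s9c.png",cv2.resize(im[180:280,310:410,::-1],None,fx=6,fy=6,interpolation=cv2.INTER_CUBIC))
im=ctrl.get_image("wrist");cv2.imwrite("pics/w9.png",im[:,:,::-1])
E
```

```text
mouth [0.4387 0.0508 0.1055] err tool [ 0.001  -0.     -0.0006] up in tool [-0.0018 -1.      0.0016] F [-2.1197  0.1792 -4.6241] op 0.039134509674153016 t 11.375
```

View pics/s9c.png

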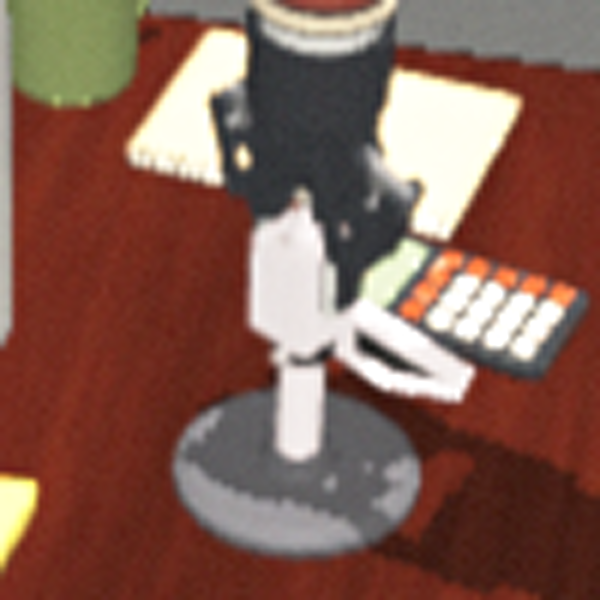

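View pics/w9.png

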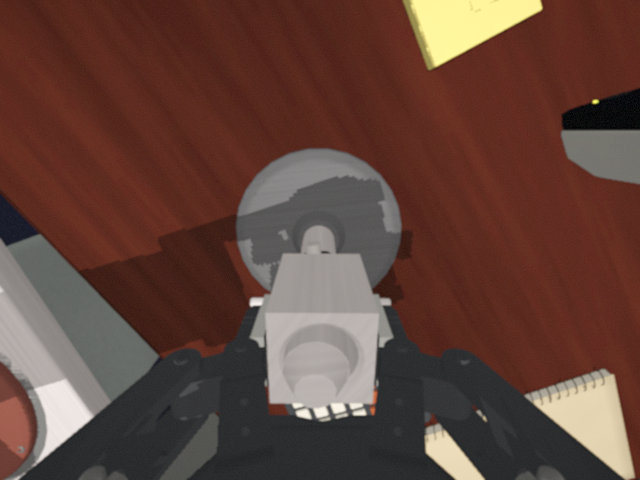

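Request:
{"fn": "servo_tool", "kwargs": {
  "delta_pos": [
    [0,0,0],
    [0,0,0],
    [0,0,0],
    [0,0,0],
    [0,0,0]
  ],
  "dr": [
    [0,0,0],
    [0,0,0],
    [0,0,0],
    [0,0,0],
    [0,0,0]
  ],
  "grip": [0,0.48,0.52,0.56,0.65],
  "grip_force": 20
}}

```text
t: 12.1
tool_pos: [0.4401, 0.0484, 0.1403]
tool_rot: [-1.033, 1.437, -1.445]
contact_force: [-0.1, -0.0, 0.4]
opening: 0.0558
```

```bash
python3 chk.py; python3 - <<'E'
from h import *
im=ctrl.get_image("side");cv2.imwrite("pics/s10c.png",cv2.resize(im[180:280,310:410,::-1],None,fx=6,fy=6,interpolation=cv2.INTER_CUBIC))
im=ctrl.get_image("wrist");cv2.imwrite("pics/w10.png",im[:,:,::-1])
E
```

```text
mouth [0.441  0.0503 0.1066] err tool [ 0.0012 -0.     -0.0029] up in tool [-0.0025 -1.      0.0071] F [-0.0594 -0.0481  0.4203] op 0.055776617553267176 t 12.1
```

View pics/w10.png

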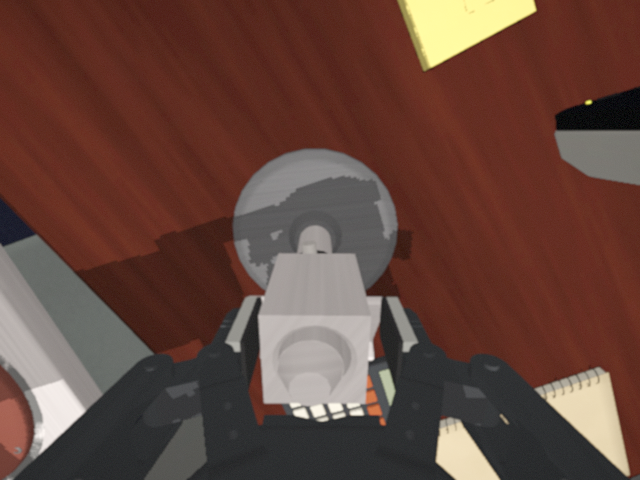

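View pics/s10c.png

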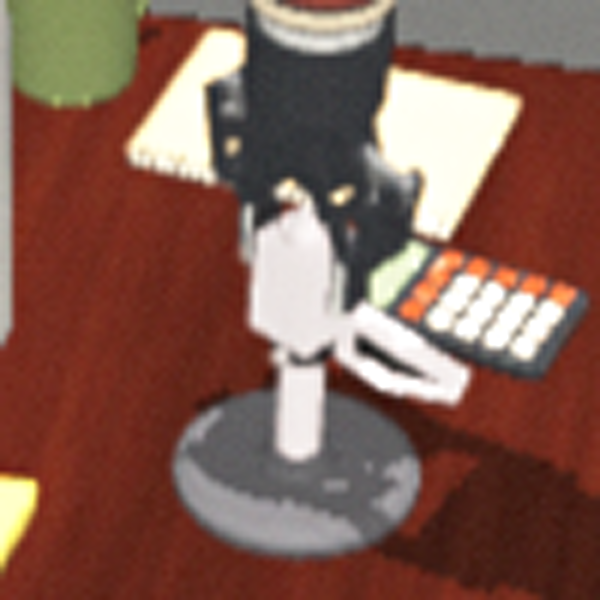

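Request:
{"fn": "servo_tool", "kwargs": {
  "delta_pos": [
    [0,0,-0.002],
    [0,0,0],
    [0,-0.01,0],
    [0,-0.02,0],
    [0,-0.03,0]
  ],
  "dr": [
    [0,0,0],
    [0,0,0],
    [0,0,0],
    [0,0,0],
    [0,0,0]
  ],
  "grip": [0.8,0.9,1,1,1]
}}

```text
t: 12.82
tool_pos: [0.436, 0.0492, 0.2002]
tool_rot: [-1.037, 1.441, -1.443]
contact_force: [0.5, 0.0, -0.2]
opening: 0.0856
```

Request:
{"fn": "servo_tool", "kwargs": {
  "delta_pos": [
    [0,-0.03,0],
    [0,-0.03,0],
    [0,-0.03,0],
    [0,-0.03,0],
    [0,0,0]
  ],
  "dr": [
    [0,0,0],
    [0,0,0],
    [0,0,0],
    [0,0,0],
    [0,0,0]
  ],
  "grip": [1,1,1,1,1]
}}

```text
t: 13.45
tool_pos: [0.4365, 0.0491, 0.3311]
tool_rot: [-1.029, 1.434, -1.447]
contact_force: [-0.5, 0.3, -0.0]
opening: 0.0853
```

```bash
python3 chk.py; python3 - <<'E'
from h import *
for n in("side","wrist"):
    c=cam(n);im=ctrl.get_image(n)
    P=[(.438,.0503,.105),(.438,.0503,.165),(.438,.0503,.181)]
    S=frame(np.radians(-108.45),0);C=np.array([.438,.0503,.135])
    ob=np.array([(x,y,z) for z in(-30,30) for x in(-20,20) for y in(-20,20)])/1000
    uv=proj(c,np.r_[P,C+ob@S.T])
    print(n,uv.round(1).tolist())
    for i,(u,v) in enumerate(uv): cv2.circle(im,(int(round(u)),int(round(v))),1,(255,0,0) if i<3 else (0,255,0),-1)
    x0,y0,x1,y1=(310,180,410,280) if n=="side" else (220,130,420,330)
    cv2.imwrite(f"pics/{n}11.png",cv2.resize(im[y0:y1,x0:x1,::-1],(600,600),interpolation=cv2.INTER_CUBIC))
E
```

```text
mouth [0.4375 0.051  0.2974] err tool [0.0007 0.     0.0006] up in tool [-0.0037 -0.9999  0.0117] F [-0.4692  0.278  -0.0096] op 0.08527241652890204 t 13.45
side [[360.2, 233.9], [361.0, 218.9], [361.2, 214.8], [360.4, 239.5], [351.3, 233.8], [369.1, 234.1], [360.0, 228.5], [361.2, 224.4], [352.0, 218.7], [370.1, 219.1], [360.8, 213.6]]
wrist [[321.0, 208.9], [321.6, 223.6], [321.8, 228.4], [302.2, 190.5], [339.8, 190.4], [302.9, 226.7], [339.2, 226.6], [299.2, 202.0], [344.0, 201.9], [300.1, 244.4], [343.0, 244.2]]
```

View pics/side11.png

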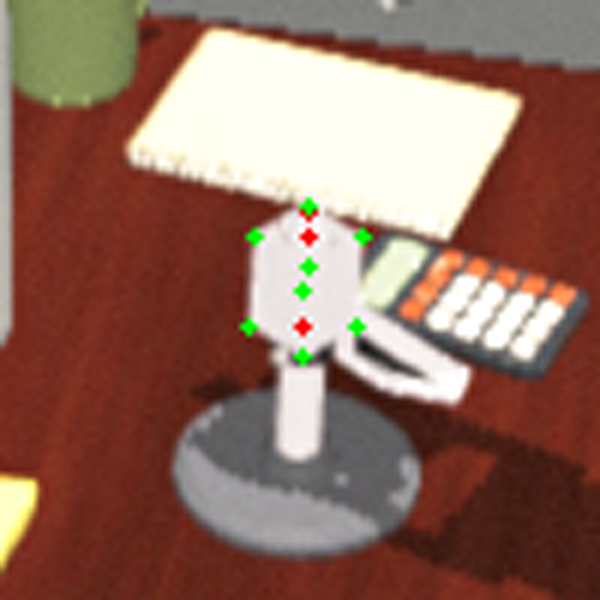

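View pics/wrist11.png

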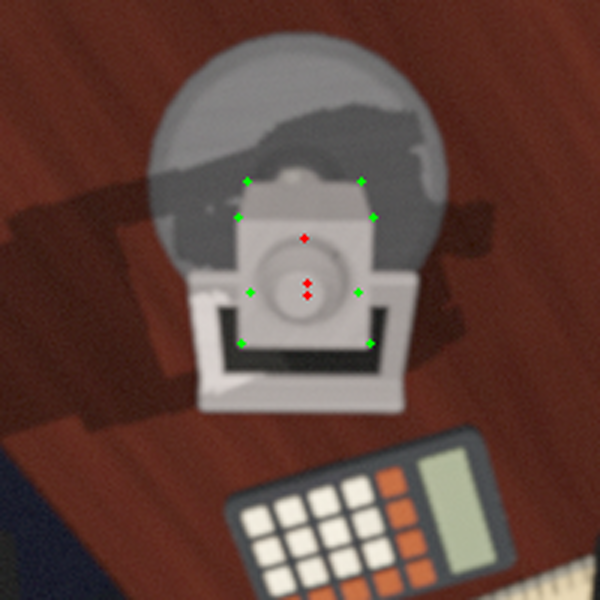

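```bash
python3 -c "
from station import ctrl
print(ctrl.finish_job())"
```

```text
the job is handed in; nothing more can be done
None
```

The phone ledge is back on its stand, let go and handed in at about 13.6 s. I gripped the sleeve along its 35° lean, lifted it and turned it upright. I then lowered it over the post in small steps until it stopped on the collar, opened the jaws and backed straight up.

- **Post position:** the stand's foot as seen by the top, side and wrist cameras put the post axis at about (0.438, 0.050) m. My first picks of the post tip put y about 3 mm lower, so I went with the foot.
- **Seating:** when it stopped, the sleeve's foot was at about 0.1055 m, against 0.105 m for the collar. After release, a model of the seated, upright sleeve matched the side and wrist pictures to about 1–2 mm.
- **One reading that disagreed:** the vertical force showed no clear rise when I pressed on the collar. I judged contact from the arm refusing to go lower and from the pictures.
- **After release:** the gripper is clear at about 0.33 m. The ledge did not visibly move when the jaws opened, and the force reading was near zero. The arm touched no bystander that I saw, but I did not re-measure their positions.

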